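Set the round glass cabochons out on their display bases

TASK

Set the four round glass cabochons out for display, each dome up in the middle of the turned wooden base made for it: the smallest on the smallest base and so on up to the largest on the largest, none overhanging its base. Put the glass down, do not drop it, and leave the oval cabochon and the slab of petrified wood lying where they are.

Things in the scene. Friction and masses are not known exactly. Their poses are not given: they have to be found in the camera images.
- cab_1: the smallest of the four round glass cabochons (smoky blue glass dome, flat underneath): 34 mm across, 22 mm high; its side stands upright for the lowest 11 mm (grip it there), the dome curves in above that. Origin at the centre of its flat underside, z up the dome's axis. Loose, about 42 g
- cab_2: the second smallest of the four round glass cabochons (smoky blue glass dome, flat underneath): 44 mm across, 27 mm high; its side stands upright for the lowest 12 mm (grip it there), the dome curves in above that. Origin at the centre of its flat underside, z up the dome's axis. Loose, about 84 g
- cab_3: the second largest of the four round glass cabochons (smoky blue glass dome, flat underneath): 54 mm across, 32 mm high; its side stands upright for the lowest 13 mm (grip it there), the dome curves in above that. Origin at the centre of its flat underside, z up the dome's axis. Loose, about 148 g
- cab_4: the largest of the four round glass cabochons (smoky blue glass dome, flat underneath): 64 mm across, 37 mm high; its side stands upright for the lowest 14 mm (grip it there), the dome curves in above that. Origin at the centre of its flat underside, z up the dome's axis. Loose, about 235 g
- base_1: the smallest of the four turned wooden display bases: a low round disc 54 mm across and 16 mm high with a flat top, a dark felt circle 40 mm across in the middle of it; it goes with the 34 mm cabochon. Origin at the centre of its underside, z up. Stands loose on the mat, about 30 g
- base_2: the second smallest of the four turned wooden display bases: a low round disc 64 mm across and 16 mm high with a flat top, a dark felt circle 50 mm across in the middle of it; it goes with the 44 mm cabochon. Origin at the centre of its underside, z up. Stands loose on the mat, about 40 g
- base_3: the second largest of the four turned wooden display bases: a low round disc 74 mm across and 16 mm high with a flat top, a dark felt circle 60 mm across in the middle of it; it goes with the 54 mm cabochon. Origin at the centre of its underside, z up. Stands loose on the mat, about 55 g
- base_4: the largest of the four turned wooden display bases: a low round disc 84 mm across and 16 mm high with a flat top, a dark felt circle 70 mm across in the middle of it; it goes with the 64 mm cabochon. Origin at the centre of its underside, z up. Stands loose on the mat, about 70 g
- oval_cab: an oval cabochon of the same smoky blue glass, 58 mm along its x by 36 mm along its y, 24 mm high; not one of the round ones, stays where it lies. Origin at the centre of its underside, z up
- wood_slab: a flat irregular slab of petrified wood with brown growth rings, about 94 mm along its x by 74 mm along its y, 12 mm thick; stays where it lies. Origin at the centre of its underside, z up. All ten listed things start on a green silicone mat whose top is 3 mm above the table; small stones, a loupe and a wire spool up to 30 mm high, not listed, lie between them; nothing on the mat is taller than 40 mm at the start
Mind the look-alikes: they are no part of the job. What is shaped like the base_2 but blue or red is not meant.

How it is judged (in metres and radians):
At the end, for the whole second after the job is handed in: Each round cabochon stands dome up on the flat top of its own base (smallest on smallest, up to largest on largest), its centre within 10 mm of the base's centre and tilted less than 0.1 rad, every base flat on the surface, and all of them are let go and at rest (horizontal distance between cab_1 and base_1 below 0.01 m and z of cab_1 in the frame of base_1 between 0.013 and 0.019 m and angle between each of cab_1, base_1, cab_2, base_2, cab_3, base_3, cab_4, base_4's own z axis and vertical below 0.1 rad and height (world z) of each of base_1, base_2, base_3, base_4 below 0.007 m and linear speed of each of cab_1, base_1, cab_2, base_2, cab_3, base_3, cab_4, base_4 below 0.02 m/s and horizontal distance between cab_2 and base_2 below 0.01 m and z of cab_2 in the frame of base_2 between 0.013 and 0.019 m and horizontal distance between cab_3 and base_3 below 0.01 m and z of cab_3 in the frame of base_3 between 0.013 and 0.019 m and horizontal distance between cab_4 and base_4 below 0.01 m and z of cab_4 in the frame of base_4 between 0.013 and 0.019 m); the robot touches nothing.
It fails at once if a round cabochon is dropped or flung: it moves faster than 0.45 m/s while not held (a free fall of about 10 mm) ((contact force between the fingers and cab_1 below 0.05 N and linear speed of cab_1 above 0.45 m/s) or (contact force between the fingers and cab_2 below 0.05 N and linear speed of cab_2 above 0.45 m/s) or (contact force between the fingers and cab_3 below 0.05 N and linear speed of cab_3 above 0.45 m/s) or (contact force between the fingers and cab_4 below 0.05 N and linear speed of cab_4 above 0.45 m/s)).
It fails at once if the oval cabochon or the petrified wood slab is moved more than 25 mm from where it lay (distance of any of oval_cab, wood_slab from where it was at the start of the episode above 0.025 m).
It also fails if it takes over 120 s, if anything falls off the work surface, if the arm or the gripper's body presses on something with over 40 N, if the wrist force passes 120 N, or if a joint passes its speed limit or range.

ROBOT

A 6-joint arm with a two-finger parallel gripper is mounted at the origin on the work surface. World frame = base frame: x ahead of the robot, y to its left, z up, the work surface at z = 0. Lengths are in mm, angles in rad, forces in N, time in s.
With the tool pointing down it reaches from about 350 to 975 mm from the base axis. Payload 7.1 kg.
Tool frame: the origin (TCP) lies between the finger pads; the fingertips stand 19 mm ahead of it and the grasp point (between the pads) is the TCP (ctrl.tcp_to_tips is the distance from the TCP to the fingertips, in mm); z points along the fingers, y is the line along which they close (so a half turn about z gives the same grasp; the last joint's range is limited). The gripper opens to 88 mm and grips with 3 to 60 N. Pads are 20 mm wide; open, the fingers measure 115 mm over their backs; the gripper's body (75 mm by 178 mm) begins 61 mm behind the grasp point.
Start: joints at [-0.019, 0.423, 1.63, -0, 1.089, -0.019], TCP at [624.984, 0.026, 241.675] pointing down, gripper open.
Joint ranges: [-3, 3], [-0.9, 2.11], [0.09, 2.58], [-1.31, 4.45], [0.11, 2.69], [-2.54, 2.54]. Speed limits (rad/s): [2.39, 2.39, 3.01, 3.14, 3.14, 3.14].

INTERFACE

Orientations are given as a rotation vector (axis times angle).
In Python, from workcell import status, optics, ctrl gives the robot as it stands. The module is installed in compiled form; this text tells all that it offers.
- The arm moves only by the shell command python3 -m inch 'ROWS'. ROWS is JSON, a list that holds one entry, the list of rows, each a list of 7 numbers: the shift along the tool's x, y, z in mm, then the turn, a rotation vector about the tool's x, y, z in rad, then the opening in per cent of the stroke, from 0 (shut) to 100 (fully open). A call has 1 to 20 rows; each row is the pose to reach, as a shift and turn from the pose commanded when the call began, along the tool's axes at that moment; what a row does not reach only later rows make up. A row lasts 1/10 s, in which the tool goes at most 50 mm and 8.59 degrees, less where a joint would pass 70% of its speed; a pose out of reach is approached as far as the arm can. A call with a gripper value outside its range is refused whole. The fingers move at their own pace and stop on an object; the grip force is fixed at half the most. Time passes only in rows, so rows that repeat a pose let the fingers close. It gives the time, the measured TCP pose, the force, the opening and the grip force at its end, in the units of the state.
- status.get_obs(): the state, without advancing time (a new reading comes with each control period).
- optics.get_image(name): name is "scene" or "side" or "wrist"; returns a dict with "frame" (384x512x3 uint8, red, green, blue), "fx", "fy", "cx", "cy" (pixels), "rvec" (rotation vector, rad) and "tvec" (3), from world to camera coordinates, as OpenCV has them; the wrist camera has in their place "hand_eye" (4x4, takes a point from camera to tool coordinates, whose origin is the TCP and whose axes are the flange's). Camera axes: x right, y down, z forward; pixel columns grow to the right and rows downward; lengths in mm; the calibration is good to about 2 mm. A picture is of the moment at which its call begins: read the wrist's pose just before it. There is no depth.
- ctrl.close_job(): hands the job in; it is judged then, once.
The state is a dict: "t": time; "qpos": joint angles; "qvel": joint speeds; "joint_torque": joint torques, N m; "ee_pos": TCP position; "orientation": TCP orientation; "ft_force": force on the tool from outside, world axes, zero at the start; "moment": the same for the moment, N m; "width": finger opening in mm; "grasp_force": force on a finger pad.
Only numpy, scipy, OpenCV 4.12 (cv2) and the standard library are available. Lean on these libraries where they do the work, as an engineer would, in place of code of your own. Each camera call takes 0.05 s, during which the arm holds its last target. There are 200 camera calls.

## Working session

There is one attempt and no reset: what is moved stays moved. The work goes in short steps, Python scripts to look and compute and a shell command to move; the robot and the scene stay as the last step left them, time stands still between calls to the robot, and variables do not carry over. Pictures are saved under pics/ and viewed, at most 14 in all, crops included, and the job is handed in when it is done.

```bash
mkdir -p pics; cat > h.py <<'E'
import numpy as np, cv2
from workcell import status, optics, ctrl
R=lambda v: cv2.Rodrigues(np.array(v,float))[0]
def snap(name,fn):
    s=status.get_obs(); im=optics.get_image(name)
    cv2.imwrite('pics/'+fn+'.png',im['frame'][:,:,::-1])
    np.save('pics/'+fn+'.npy',dict(im=im,p=np.array(s['ee_pos']),o=np.array(s['orientation'])),allow_pickle=True)
def load(fn):
    return np.load('pics/'+fn+'.npy',allow_pickle=True).item()
def ray(d,u,v):
    im=d['im']; c=np.array([(u-im['cx'])/im['fx'],(v-im['cy'])/im['fy'],1])
    if 'hand_eye' in im:
        H=np.array(im['hand_eye']); Rt=R(d['o'])
        return Rt@H[:3,3]+d['p'], Rt@H[:3,:3]@c
    Rw=R(im['rvec']); t=np.array(im['tvec']).ravel()
    return -Rw.T@t, Rw.T@c
def onz(d,u,v,z):
    o,r=ray(d,u,v); return o+r*(z-o[2])/r[2]
E
python3 - <<'E'
from h import *
for n in('scene','side','wrist'):snap(n,n+'0')
s=status.get_obs();print(s)
a=load('scene0')['im'];print({k:v for k,v in a.items() if k!='frame'})
a=load('wrist0')['im'];print({k:v for k,v in a.items() if k!='frame'})
E
```

```text
{'t': 0.15, 'qpos': array([-1.90064083e-02,  4.23709999e-01,  1.63044761e+00, -1.13426226e-05,
        1.08857516e+00, -1.90075898e-02]), 'qvel': array([ 0.00138258, -0.00346569, -0.0029688 ,  0.00077917, -0.00132741,
        0.00011957]), 'joint_torque': array([ 9.52650989e-04, -5.44981134e+01, -2.73919362e+01,  6.45430083e-02,
        2.04369903e-02, -3.19723256e-05]), 'ee_pos': array([6.24627817e+02, 2.58673712e-02, 2.41078600e+02]), 'orientation': array([-2.22085827e+00, -2.22087258e+00,  1.25310585e-03]), 'ft_force': array([0.56250565, 0.28696013, 0.05947289]), 'moment': array([ 0.01085262, -0.01176303,  0.00923332]), 'grasp_force': 0.0, 'width': 87.98275788288908}
{'fx': 370.747483136251, 'fy': 370.747483136251, 'cx': 263.82387381748765, 'cy': 191.72765984998497, 'rvec': array([ 0.74830984,  2.69487654, -0.98168406]), 'tvec': array([ 414.67983867, -152.67404601, 1302.24761761])}
{'fx': 310.8830900155445, 'fy': 310.8830900155445, 'cx': 257.11600074757257, 'cy': 191.59199817495528, 'hand_eye': array([[ 3.34781656e-04, -9.62542169e-01, -2.71131813e-01,
         7.31538350e+01],
       [ 9.99999745e-01,  1.51355538e-04,  6.97430082e-04,
        -3.42594213e-01],
       [-6.30268563e-04, -2.71131978e-01,  9.62541975e-01,
        -1.43860983e+02],
       [ 0.00000000e+00,  0.00000000e+00,  0.00000000e+00,
         1.00000000e+00]])}
```

View pics/scene0.png

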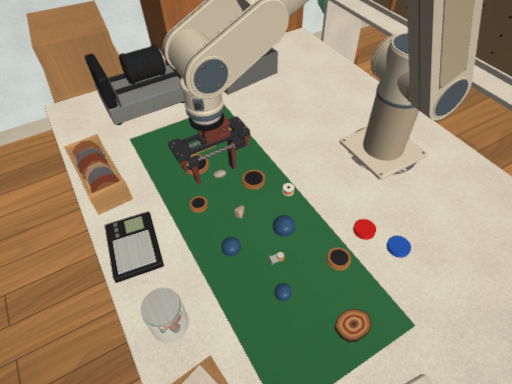

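View pics/wrist0.png

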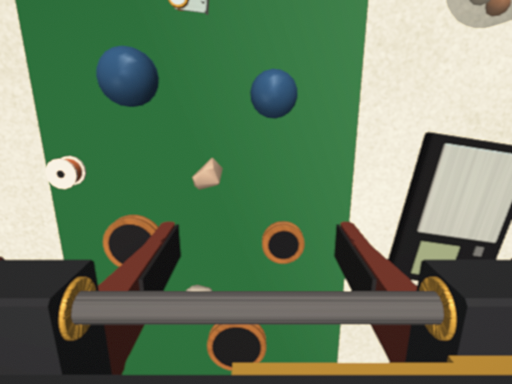

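The scene picture shows bases at (254,180), (199,204), (339,259) and (198,165), with blue glass at (285,225), (231,245) and (283,292). The slab is at (353,324). The red and blue discs at (365,229) and (399,246) are the decoys. Not all of the glass is in sight, so I'll look at the side view next.

View pics/side0.png

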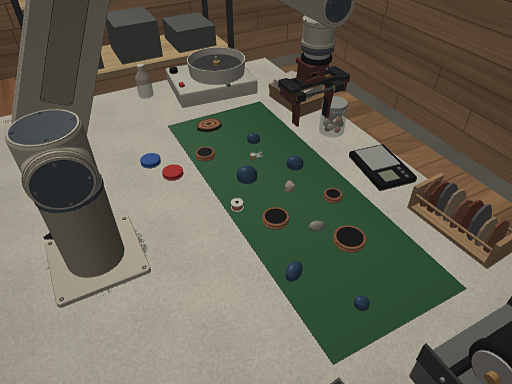

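```bash
python3 - <<'E'
from h import *
for fn in('scene0','side0'):
    d=load(fn); f=d['im']['frame']; hsv=cv2.cvtColor(f,cv2.COLOR_RGB2HSV)
    print(fn, 'cam',np.round(ray(d,0,0)[0]))
    for nm,lo,hi in(('blue',(100,70,20),(125,255,255)),('green',(60,90,20),(90,255,255)),('brown',(5,110,60),(18,255,255))):
        m=cv2.inRange(hsv,lo,hi); 
        for c in cv2.findContours(m,cv2.RETR_EXTERNAL,cv2.CHAIN_APPROX_NONE)[0]:
            if cv2.contourArea(c)<60: continue
            x,y,w,h=cv2.boundingRect(c)
            P=onz(d,x+w/2,y+h/2,15)
            if not(200<P[0]<1000 and abs(P[1])<600):continue
            print(nm,(x,y,w,h),np.round(P[:2]), [np.round(onz(d,*q[0],3)[:2]) for q in cv2.approxPolyDP(c,8,True)] if nm=='green' and cv2.contourArea(c)>5000 else '')
E
```

```text
scene0 cam [841. 607. 903.]
blue (275, 284, 16, 17) [594. 279.] 
blue (222, 238, 18, 18) [644.  92.] 
blue (387, 236, 24, 22) [246. 332.] 
blue (274, 216, 20, 20) [480. 108.] 
green (200, 141, 27, 14) [ 511. -293.] 
green (131, 119, 284, 265) [552. 164.] [array([ 740., -502.]), array([743., 430.]), array([613., 509.]), array([363., 509.]), array([365.,  -4.]), array([414.,  -4.]), array([365., -33.]), array([ 365., -287.]), array([ 495., -174.]), array([ 471., -272.]), array([ 540., -273.]), array([ 622., -174.]), array([ 637., -415.]), array([ 523., -408.]), array([ 520., -499.])]
brown (173, 365, 25, 19) [883. 330.] 
brown (200, 356, 28, 28) [825. 354.] 
brown (336, 309, 35, 33) [495. 437.] 
brown (327, 248, 24, 22) [411. 276.] 
brown (190, 196, 17, 16) [659. -94.] 
brown (242, 170, 23, 19) [466. -94.] 
brown (180, 158, 29, 26) [ 612. -227.] 
brown (64, 135, 68, 79) [ 888. -376.] 
brown (204, 116, 28, 28) [ 456. -370.] 
side0 cam [  45. -779.  805.]
blue (354, 295, 15, 16) [ 496. -429.] 
blue (286, 261, 16, 20) [ 410. -281.] 
blue (237, 166, 20, 17) [480. 103.] 
blue (287, 156, 16, 14) [642.  82.] 
blue (140, 153, 21, 15) [239. 315.] 
blue (247, 133, 13, 11) [590. 268.] 
green (168, 102, 298, 262) [ 530. -204.] [array([362., 506.]), array([ 362., -507.]), array([ 743., -508.]), array([743., 501.])]
brown (333, 226, 33, 27) [ 591. -264.] 
brown (262, 207, 27, 22) [ 462. -104.] 
brown (324, 188, 18, 15) [ 656. -104.] 
brown (195, 147, 20, 14) [408. 264.] 
brown (197, 119, 24, 10) [492. 428.] 
brown (333, 91, 179, 154) [ 981. -132.]
```

The side view shows all five glass pieces: (354,303), the oval at (294,271), then (247,174), (295,163) and (253,138). The four bases are at (348,239), (275,218), (333,195) and (205,153). Next I'll sweep the wrist camera along the mat.

```bash
S='import sys
from h import *
snap("wrist",sys.argv[1])'
python3 -m inch '[[[350,-70,0,0,0,0,100],[350,-70,0,0,0,0,100],[350,-70,0,0,0,0,100],[350,-70,0,0,0,0,100],[350,-70,0,0,0,0,100],[350,-70,0,0,0,0,100],[350,-70,0,0,0,0,100],[350,-70,0,0,0,0,100],[350,-70,0,0,0,0,100],[350,-70,0,0,0,0,100],[350,-70,0,0,0,0,100]]]'
python3 -c "$S" w1
python3 -m inch '[[[-190,0,0,0,0,0,100],[-190,0,0,0,0,0,100],[-190,0,0,0,0,0,100],[-190,0,0,0,0,0,100],[-190,0,0,0,0,0,100],[-190,0,0,0,0,0,100],[-190,0,0,0,0,0,100]]]'
python3 -c "$S" w2
python3 -m inch '[[[-200,0,0,0,0,0,100],[-200,0,0,0,0,0,100],[-200,0,0,0,0,0,100],[-200,0,0,0,0,0,100],[-200,0,0,0,0,0,100],[-200,0,0,0,0,0,100],[-200,0,0,0,0,0,100]]]'
python3 -c "$S" w3
python3 -m inch '[[[-200,0,0,0,0,0,100],[-200,0,0,0,0,0,100],[-200,0,0,0,0,0,100],[-200,0,0,0,0,0,100],[-200,0,0,0,0,0,100],[-200,0,0,0,0,0,100],[-200,0,0,0,0,0,100]]]'
python3 -c "$S" w4
python3 -m inch '[[[-160,0,0,0,0,0,100],[-160,0,0,0,0,0,100],[-160,0,0,0,0,0,100],[-160,0,0,0,0,0,100],[-160,0,0,0,0,0,100],[-160,0,0,0,0,0,100],[-160,0,0,0,0,0,100]]]'
python3 -c "$S" w5
python3 - <<'E'
import cv2,numpy as np
a=[cv2.imread(f'pics/w{i}.png')[:250] for i in (1,2,3,5)]
cv2.imwrite('pics/mont.png',cv2.resize(np.vstack([np.hstack(a[:2]),np.hstack(a[2:])]),(800,390)))
E
```

```text
t: 1.25
ee_pos: [555.4, 348.3, 241.6]
orientation: [2.223, 2.219, -0.001]
ft_force: [-0.2, 0.6, 0.1]
width: 88.1
grasp_force: 0.0
t: 2.0
ee_pos: [555.3, 160.2, 241.9]
orientation: [2.222, 2.221, 0.001]
ft_force: [0.1, 0.5, 0.2]
width: 87.9
grasp_force: 0.0
t: 2.75
ee_pos: [555.2, -38.5, 241.5]
orientation: [-2.22, -2.223, -0.0]
ft_force: [-0.4, 0.9, -0.0]
width: 87.8
grasp_force: 0.0
t: 3.5
ee_pos: [555.2, -238.0, 241.4]
orientation: [-2.219, -2.223, -0.0]
ft_force: [-0.7, 0.4, 0.2]
width: 88.0
grasp_force: 0.0
t: 4.25
ee_pos: [555.4, -397.7, 241.7]
orientation: [-2.218, -2.223, -0.0]
ft_force: [0.2, 0.4, 0.5]
width: 87.6
grasp_force: 0.0
```

View pics/mont.png

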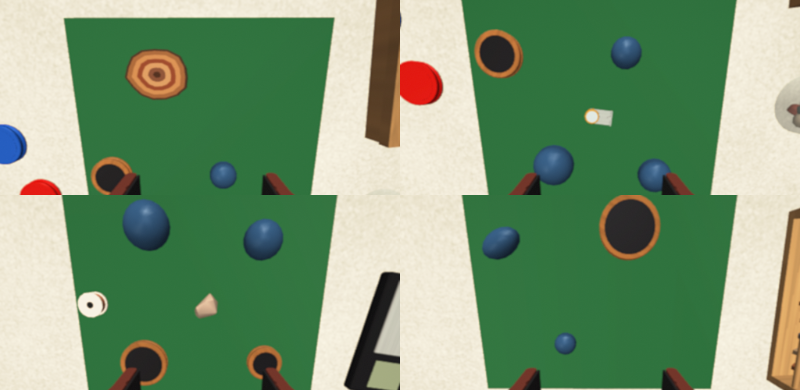

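The montage shows w1 and w2 on top, w3 and w5 below. The bases, the glass, the slab, the oval at (500,243), and a spool, loupe and stone are all clear. Now I'll measure positions.

```bash
cat > meas.py <<'E'
from h import *
def meas(fn,vmax=384):
    d=load(fn); f=d['im']['frame']; hsv=cv2.cvtColor(f,cv2.COLOR_RGB2HSV)
    nm={'glass':cv2.inRange(hsv,(98,90,20),(125,255,255)),'felt':cv2.inRange(hsv,(0,0,0),(180,120,62))}
    for k,m in nm.items():
        for c in cv2.findContours(m,cv2.RETR_EXTERNAL,cv2.CHAIN_APPROX_NONE)[0]:
            A=cv2.contourArea(c)
            if A<250 or len(c)<20: continue
            hull=cv2.convexHull(c); (u,v),(a,b),ang=cv2.fitEllipse(c)
            x,y,w,h=cv2.boundingRect(c)
            if A/cv2.contourArea(hull)<.93 or y+h>vmax or y<=1 or abs(A/(np.pi*a*b/4)-1)>.05: continue
            z=14 if k=='glass' else 19
            L=onz(d,x,v,z);Rr=onz(d,x+w,v,z);P=onz(d,u,v,z)
            poly=np.array([onz(d,*q[0],z)[:2] for q in c],np.float32)
            mm=cv2.moments(poly);o=ray(d,u,v)[0];dr=P-o
            print(fn,k,'px',np.round([u,v]),'P',np.round(P[:2],1),'cen',np.round([mm['m10']/mm['m00'],mm['m01']/mm['m00']],1),'W %.1f'%np.linalg.norm(L-Rr),'axes px %.0f %.0f'%(a,b),'slope',np.round(dr[:2]/dr[2],2))
E
python3 -c "
from meas import *
for i in (1,2,3,4,5): meas('w%d'%i)
d=load('wrist0')
meas('wrist0')"
```

```text
w1 glass px [318. 345.] P [642.7  86.3] cen [642.8  85.7] W 53.4 axes px 35 37 slope [-0.24  0.9 ]
w1 glass px [203. 340.] P [477.7  95.7] cen [477.6  94.8] W 63.1 axes px 37 45 slope [0.21 0.88]
w1 glass px [285. 224.] P [591.2 273.5] cen [591.2 273.2] W 40.9 axes px 32 33 slope [-0.1  0.4]
w1 felt px [139. 227.] P [406.2 272.1] cen [406.  271.9] W 45.5 axes px 31 34 slope [0.41 0.41]
w2 glass px [196. 211.] P [478.3 103.1] cen [478.3 102.4] W 64.5 axes px 48 49 slope [0.21 0.35]
w2 glass px [289.  67.] P [591.  273.2] cen [591.  272.8] W 41.3 axes px 36 40 slope [-0.1  -0.11]
w2 felt px [329. 347.] P [ 657.8 -101. ] cen [ 657.8 -101.2] W 35.7 axes px 20 25 slope [-0.28  0.91]
w2 felt px [192. 348.] P [ 462.6 -101.8] cen [ 462.6 -102.3] W 57.1 axes px 32 39 slope [0.25 0.91]
w2 felt px [124.  69.] P [408.4 270.9] cen [408.4 270.5] W 47.4 axes px 41 47 slope [ 0.4 -0.1]
w3 glass px [155. 334.] P [ 409.4 -281.2] cen [ 409.3 -281.5] W 51.3 axes px 21 36 slope [0.39 0.85]
w3 glass px [337.  57.] P [642.7  85.4] cen [642.7  84.9] W 54.2 axes px 46 53 slope [-0.24 -0.14]
w3 glass px [187.
[... 506 characters left out ...]
.] P [ 498.3 -427. ] cen [ 498.3 -427.2] W 32.2 axes px 25 26 slope [0.15 0.28]
w5 glass px [129.  61.] P [ 412.2 -278.6] cen [ 412.1 -278.9] W 51.1 axes px 35 48 slope [ 0.38 -0.12]
w5 felt px [294.  40.] P [ 594.4 -258. ] cen [ 594.4 -258.9] W 66.8 axes px 61 68 slope [-0.11 -0.18]
wrist0 glass px [273.  93.] P [642.5  85.4] cen [642.5  84.9] W 52.3 axes px 44 47 slope [-0.05 -0.03]
wrist0 glass px [127.  76.] P [477.8 103.7] cen [477.8 102.9] W 68.5 axes px 55 63 slope [ 0.4  -0.08]
wrist0 felt px [236. 346.] P [ 594.  -257.9] cen [ 594.  -258.4] W 66.8 axes px 35 47 slope [0.08 0.91]
wrist0 felt px [283. 245.] P [ 657.5 -100.4] cen [ 657.5 -100.6] W 37.2 axes px 25 28 slope [-0.09  0.47]
```

The sizes identify every item clearly (felt diameters read 37, 47, 57 and 67; glass reads 32, 41, 54 and 64).

- **Glass:** cab_1 is at (498,-427), cab_2 at (591,273), cab_3 at (643,85) and cab_4 at (478,103).
- **Bases:** base_1 is at (657.6,-100), base_2 at (408,271), base_3 at (462.5,-101) and base_4 at (594.4,-258.5).
- **Choosing base_2:** in w2 there is a wooden disc at px (124,69) and a red disc at about (25,106); the blue disc shows only in w1. The wooden one with the 47–50 mm felt on the mat fits the description. I'll check that in a crop and fetch cab_1 at the same time.

```bash
python3 -c "
import cv2
a=cv2.imread('pics/w2.png')[0:150,0:200];cv2.imwrite('pics/crop.png',cv2.resize(a,None,fx=3,fy=3))"
python3 -m inch '[[[-27.5,-56.7,100,0,0,0,100],[-27.5,-56.7,150,0,0,0,100],[-27.5,-56.7,150,0,0,0,100],[-27.5,-56.7,150,0,0,0,100],[-27.5,-56.7,180,0,0,0,100],[-27.5,-56.7,200,0,0,0,100],[-27.5,-56.7,210,0,0,0,100],[-27.5,-56.7,217,0,0,0,100],[-27.5,-56.7,217,0,0,0,100],[-27.5,-56.7,217,0,0,0,100],[-27.5,-56.7,217,0,0,0,0],[-27.5,-56.7,217,0,0,0,0],[-27.5,-56.7,217,0,0,0,0],[-27.5,-56.7,217,0,0,0,0],[-27.5,-56.7,217,0,0,0,0],[-27.5,-56.7,217,0,0,0,0],[-27.5,-56.7,217,0,0,0,0],[-27.5,-56.7,217,0,0,0,0],[-27.5,-56.7,217,0,0,0,0]]]'
```

```text
t: 6.2
ee_pos: [498.2, -427.5, 24.6]
orientation: [-2.221, -2.221, 0.0]
ft_force: [-0.1, 0.4, -0.1]
width: 32.9
grasp_force: 30.0
```

View pics/crop.png

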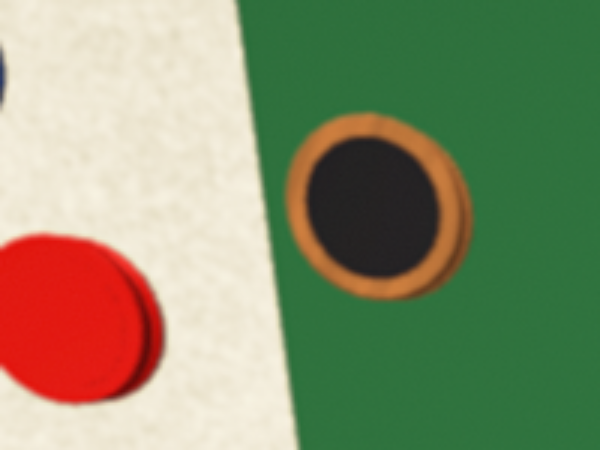

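The crop shows the wooden disc with dark felt at (375,208) on the mat, and the plain red disc lying off it. The wooden one is base_2. cab_1 is gripped, so I'll carry it to base_1.

```bash
python3 -m inch '[[[0,0,-20,0,0,0,0],[0,0,-50,0,0,0,0],[0,0,-90,0,0,0,0],[327.5,159.3,-90,0,0,0,0],[327.5,159.3,-90,0,0,0,0],[327.5,159.3,-90,0,0,0,0],[327.5,159.3,-90,0,0,0,0],[327.5,159.3,-90,0,0,0,0],[327.5,159.3,-90,0,0,0,0],[327.5,159.3,-90,0,0,0,0],[327.5,159.3,-90,0,0,0,0],[327.5,159.3,-90,0,0,0,0],[327.5,159.3,-90,0,0,0,0],[327.5,159.3,-60,0,0,0,0],[327.5,159.3,-40,0,0,0,0],[327.5,159.3,-28,0,0,0,0],[327.5,159.3,-28,0,0,0,0],[327.5,159.3,-28,0,0,0,0]]]'
python3 - <<'E'
from h import *
snap('wrist','p1')
s=status.get_obs();print(s['ee_pos'],s['width'])
cv2.imwrite('pics/p1b.png',cv2.resize(cv2.imread('pics/p1.png')[100:384],(512,284)))
E
```

```text
t: 8.0
ee_pos: [657.5, -101.1, 53.0]
orientation: [2.223, 2.22, -0.0]
ft_force: [-0.2, -0.4, -0.4]
width: 33.0
grasp_force: 30.0
[ 658.03145587 -100.86968936   53.58536836] 32.638361279137335
```

View pics/p1b.png

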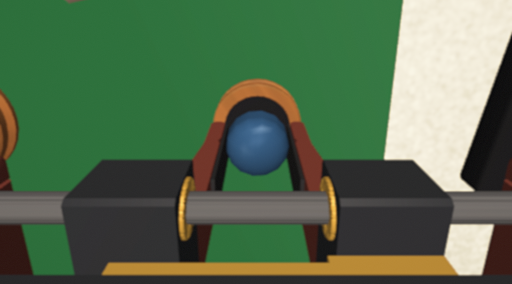

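cab_1 (258,142) is held level and centred over base_1. Now I'll lower it and release.

```bash
python3 -m inch '[[[0,0,6,0,0,0,0],[0,0,10,0,0,0,0],[0,0,12,0,0,0,0],[0,0,12,0,0,0,0],[0,0,12,0,0,0,0]]]'
```

```text
t: 8.55
ee_pos: [657.6, -99.9, 40.7]
orientation: [2.221, 2.222, 0.0]
ft_force: [-0.5, -0.6, -0.6]
width: 33.1
grasp_force: 30.0
```

```bash
python3 -m inch '[[[0,0,0.4,0,0,0,0],[0,0,0.4,0,0,0,45],[0,0,0.4,0,0,0,55],[0,0,0.4,0,0,0,100],[0,0,0.4,0,0,0,100],[0,0,0.4,0,0,0,100],[0,0,0.4,0,0,0,100],[0,0,-20,0,0,0,100],[0,0,-60,0,0,0,100],[0,0,-90,0,0,0,100],[0,0,-90,0,0,0,100],[0,0,-90,0,0,0,100]]]'
python3 - <<'E'
from h import *
snap('wrist','q1')
E
```

```text
t: 9.75
ee_pos: [657.8, -100.0, 131.2]
orientation: [2.221, 2.221, 0.001]
ft_force: [-1.1, 0.0, -0.7]
width: 87.7
grasp_force: 0.0
```

View pics/q1.png

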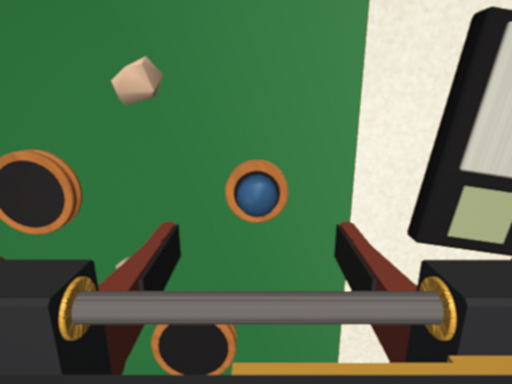

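cab_1 (258,192) sits centred on base_1. Next is cab_3.

```bash
python3 -m inch '[[[185.2,-15,0,0,0,0,100],[185.2,-15,0,0,0,0,100],[185.2,-15,0,0,0,0,100],[185.2,-15,0,0,0,0,100],[185.2,-15,0,0,0,0,100],[185.2,-15,40,0,0,0,100],[185.2,-15,70,0,0,0,100],[185.2,-15,90,0,0,0,100],[185.2,-15,100,0,0,0,100],[185.2,-15,105.5,0,0,0,100],[185.2,-15,105.5,0,0,0,100],[185.2,-15,105.5,0,0,0,0],[185.2,-15,105.5,0,0,0,0],[185.2,-15,105.5,0,0,0,0],[185.2,-15,105.5,0,0,0,0],[185.2,-15,105.5,0,0,0,0],[185.2,-15,105.5,0,0,0,0],[185.2,-15,105.5,0,0,0,0]]]'
```

```text
t: 11.6
ee_pos: [642.8, 85.3, 25.6]
orientation: [2.221, 2.221, 0.001]
ft_force: [-1.3, 0.2, 4.9]
width: 52.8
grasp_force: 30.0
```

```bash
python3 -m inch '[[[0,0,-20,0,0,0,0],[0,0,-50,0,0,0,0],[0,0,-90,0,0,0,0],[-186.2,-180.1,-90,0,0,0,0],[-186.2,-180.1,-90,0,0,0,0],[-186.2,-180.1,-90,0,0,0,0],[-186.2,-180.1,-90,0,0,0,0],[-186.2,-180.1,-90,0,0,0,0],[-186.2,-180.1,-90,0,0,0,0],[-186.2,-180.1,-90,0,0,0,0],[-186.2,-180.1,-90,0,0,0,0],[-186.2,-180.1,-60,0,0,0,0],[-186.2,-180.1,-40,0,0,0,0],[-186.2,-180.1,-28,0,0,0,0],[-186.2,-180.1,-22,0,0,0,0],[-186.2,-180.1,-18,0,0,0,0],[-186.2,-180.1,-16,0,0,0,0],[-186.2,-180.1,-16,0,0,0,0],[-186.2,-180.1,-16,0,0,0,0]]]'
```

```text
t: 13.5
ee_pos: [463.1, -101.0, 41.7]
orientation: [2.221, 2.221, 0.001]
ft_force: [-0.2, -0.0, -1.0]
width: 52.7
grasp_force: 30.0
```

```bash
python3 -m inch '[[[0,0,0.5,0,0,0,0],[0,0,0.5,0,0,0,66],[0,0,0.5,0,0,0,74],[0,0,0.5,0,0,0,100],[0,0,0.5,0,0,0,100],[0,0,0.5,0,0,0,100],[0,0,0.5,0,0,0,100],[0,0,-20,0,0,0,100],[0,0,-60,0,0,0,100],[0,0,-90,0,0,0,100],[0,0,-90,0,0,0,100],[0,0,-90,0,0,0,100]]]'
python3 -c "
from h import *
snap('wrist','q3')"
python3 -m inch '[[[204.3,15.5,0,0,0,0,100],[204.3,15.5,0,0,0,0,100],[204.3,15.5,0,0,0,0,100],[204.3,15.5,0,0,0,0,100],[204.3,15.5,0,0,0,0,100],[204.3,15.5,0,0,0,0,100],[204.3,15.5,40,0,0,0,100],[204.3,15.5,70,0,0,0,100],[204.3,15.5,90,0,0,0,100],[204.3,15.5,100,0,0,0,100],[204.3,15.5,106,0,0,0,100],[204.3,15.5,106,0,0,0,100],[204.3,15.5,106,0,0,0,0],[204.3,15.5,106,0,0,0,0],[204.3,15.5,106,0,0,0,0],[204.3,15.5,106,0,0,0,0],[204.3,15.5,106,0,0,0,0],[204.3,15.5,106,0,0,0,0]]]'
```

```text
t: 14.7
ee_pos: [462.8, -101.0, 131.6]
orientation: [2.22, 2.221, 0.001]
ft_force: [-0.2, -0.5, 0.1]
width: 87.9
grasp_force: 0.0
t: 16.55
ee_pos: [478.5, 103.5, 25.8]
orientation: [2.221, 2.221, 0.002]
ft_force: [-0.8, -1.5, 6.7]
width: 63.2
grasp_force: 30.0
```

View pics/q3.png

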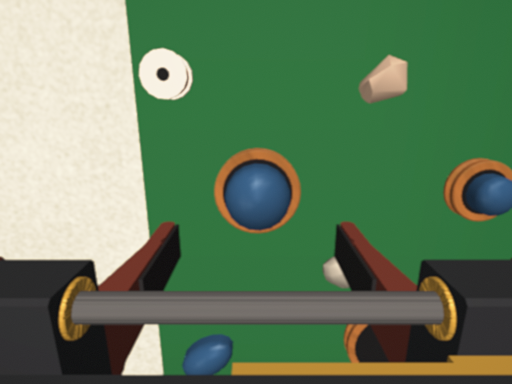

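cab_3 (258,193) sits centred on base_3. cab_4 is gripped, so I'll carry it to base_4.

```bash
python3 -m inch '[[[0,0,-30,0,0,0,0],[0,0,-70,0,0,0,0],[0,0,-90,0,0,0,0],[-361.8,116.4,-90,0,0,0,0],[-361.8,116.4,-90,0,0,0,0],[-361.8,116.4,-90,0,0,0,0],[-361.8,116.4,-90,0,0,0,0],[-361.8,116.4,-90,0,0,0,0],[-361.8,116.4,-90,0,0,0,0],[-361.8,116.4,-90,0,0,0,0],[-361.8,116.4,-90,0,0,0,0],[-361.8,116.4,-90,0,0,0,0],[-361.8,116.4,-90,0,0,0,0],[-361.8,116.4,-60,0,0,0,0],[-361.8,116.4,-35,0,0,0,0],[-361.8,116.4,-24,0,0,0,0],[-361.8,116.4,-18,0,0,0,0],[-361.8,116.4,-16,0,0,0,0],[-361.8,116.4,-16,0,0,0,0],[-361.8,116.4,-16,0,0,0,0]]]'
```

```text
t: 18.55
ee_pos: [595.1, -258.4, 42.2]
orientation: [2.22, 2.221, 0.001]
ft_force: [-0.5, 0.3, -2.6]
width: 63.4
grasp_force: 30.0
```

Next I'll release cab_4 and go for cab_2.

```bash
python3 -m inch '[[[0,0,0.7,0,0,0,0],[0,0,0.7,0,0,0,77],[0,0,0.7,0,0,0,84],[0,0,0.7,0,0,0,100],[0,0,0.7,0,0,0,100],[0,0,0.7,0,0,0,100],[0,0,0.7,0,0,0,100],[0,0,-20,0,0,0,100],[0,0,-60,0,0,0,100],[0,0,-90,0,0,0,100],[0,0,-90,0,0,0,100],[0,0,-90,0,0,0,100]]]'
python3 -c "
from h import *
snap('wrist','q4')"
python3 -m inch '[[[531.5,-3.4,0,0,0,0,100],[531.5,-3.4,0,0,0,0,100],[531.5,-3.4,0,0,0,0,100],[531.5,-3.4,0,0,0,0,100],[531.5,-3.4,0,0,0,0,100],[531.5,-3.4,0,0,0,0,100],[531.5,-3.4,0,0,0,0,100],[531.5,-3.4,0,0,0,0,100],[531.5,-3.4,0,0,0,0,100],[531.5,-3.4,0,0,0,0,100],[531.5,-3.4,0,0,0,0,100],[531.5,-3.4,0,0,0,0,100],[531.5,-3.4,40,0,0,0,100],[531.5,-3.4,60,0,0,0,100],[531.5,-3.4,60,0,0,0,100]]]'
```

```text
t: 19.75
ee_pos: [594.6, -258.6, 131.7]
orientation: [2.221, 2.221, 0.001]
ft_force: [0.6, -0.0, -0.4]
width: 87.5
grasp_force: 0.0
t: 21.3
ee_pos: [587.8, 270.8, 66.6]
orientation: [-2.22, -2.219, 0.013]
ft_force: [-0.1, -1.7, 0.3]
width: 87.8
grasp_force: 0.0
```

View pics/q4.png

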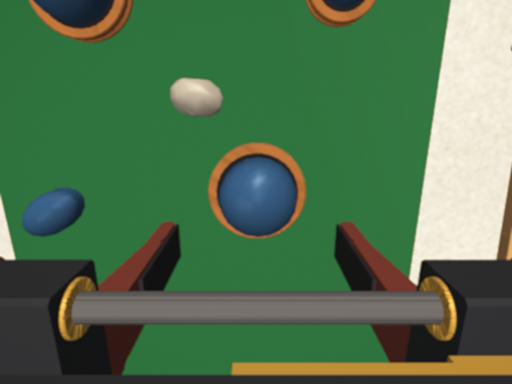

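cab_4 (258,194) sits centred on base_4. I'll let the arm settle over cab_2.

```bash
python3 -m inch '[[[0,0,0,0,0,0,100],[0,0,0,0,0,0,100],[0,0,0,0,0,0,100]]]'
```

```text
t: 21.6
ee_pos: [591.9, 273.0, 72.5]
orientation: [2.221, 2.22, 0.003]
ft_force: [0.3, 0.7, 0.2]
width: 87.8
grasp_force: 0.0
```

```bash
python3 -m inch '[[[0,0,25,0,0,0,100],[0,0,38,0,0,0,100],[0,0,46,0,0,0,100],[0,0,46,0,0,0,100],[0,0,46,0,0,0,100],[0,0,46,0,0,0,0],[0,0,46,0,0,0,0],[0,0,46,0,0,0,0],[0,0,46,0,0,0,0],[0,0,46,0,0,0,0],[0,0,46,0,0,0,0],[0,0,46,0,0,0,0]]]'
```

```text
t: 22.8
ee_pos: [591.0, 273.0, 25.2]
orientation: [2.221, 2.221, 0.0]
ft_force: [0.4, -1.1, -0.3]
width: 42.7
grasp_force: 30.0
```

To base_2 at (408.2,271): shift tool x by -2 and tool y by -182.8.

```bash
python3 -m inch '[[[0,0,-20,0,0,0,0],[0,0,-50,0,0,0,0],[0,0,-90,0,0,0,0],[-2,-182.8,-90,0,0,0,0],[-2,-182.8,-90,0,0,0,0],[-2,-182.8,-90,0,0,0,0],[-2,-182.8,-90,0,0,0,0],[-2,-182.8,-90,0,0,0,0],[-2,-182.8,-90,0,0,0,0],[-2,-182.8,-90,0,0,0,0],[-2,-182.8,-90,0,0,0,0],[-2,-182.8,-60,0,0,0,0],[-2,-182.8,-40,0,0,0,0],[-2,-182.8,-28,0,0,0,0],[-2,-182.8,-22,0,0,0,0],[-2,-182.8,-18,0,0,0,0],[-2,-182.8,-16,0,0,0,0],[-2,-182.8,-16,0,0,0,0],[-2,-182.8,-16,0,0,0,0]]]'
```

```text
t: 24.7
ee_pos: [408.5, 271.2, 41.7]
orientation: [2.221, 2.221, 0.001]
ft_force: [0.6, 0.5, -0.3]
width: 42.7
grasp_force: 30.0
```

```bash
python3 -m inch '[[[0,0,0.5,0,0,0,0],[0,0,0.5,0,0,0,55],[0,0,0.5,0,0,0,65],[0,0,0.5,0,0,0,100],[0,0,0.5,0,0,0,100],[0,0,0.5,0,0,0,100],[0,0,0.5,0,0,0,100],[0,0,-20,0,0,0,100],[0,0,-60,0,0,0,100],[0,0,-100,0,0,0,100],[0,0,-140,0,0,0,100],[0,0,-140,0,0,0,100],[0,0,-140,0,0,0,100]]]'
python3 - <<'E'
from h import *
snap('wrist','q2');snap('side','sideE')
a=cv2.imread('pics/q2.png');b=cv2.imread('pics/sideE.png')
cv2.imwrite('pics/end.png',cv2.resize(np.hstack([a,b]),(800,300)))
E
```

```text
t: 26.0
ee_pos: [408.5, 271.2, 181.8]
orientation: [2.221, 2.221, 0.003]
ft_force: [0.5, -0.6, -1.5]
width: 87.8
grasp_force: 0.0
```

View pics/end.png

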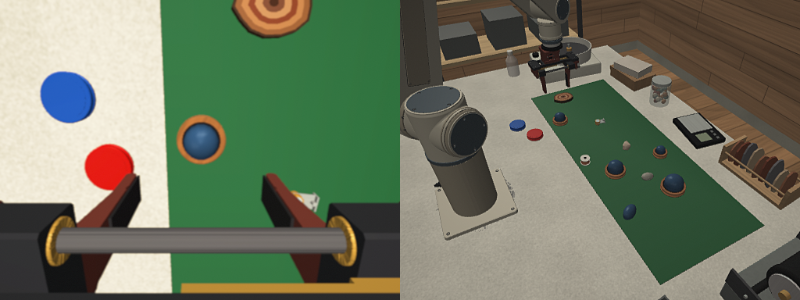

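In the side view all four cabochons stand on their bases, at (560,118), (615,168), (660,151) and (673,184). The oval and the slab have not moved, so I'll hand in the job.

```bash
python3 -c "
from workcell import ctrl
print(ctrl.close_job())"
```

```text
the job is handed in; nothing more can be done
None
```

The job is handed in at about 26 s of the 120 s: the pictures show all four round cabochons dome up and centred on their own bases, with the oval and the slab where they lay, but the hand-in returned no verdict.

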